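Rock a wedged sample tube out of its clamp block

ROBOT

A 6-joint arm with a two-finger parallel gripper is mounted at the origin on a cart in front of the work surface, level with it; the furniture and walls round the work are solid. World frame = base frame: x ahead of the robot, y to its left, z up, the work surface at z = 0. Lengths are in m, angles in rad, forces in N, time in s.
With the tool pointing down it reaches from about 0.325 to 1 m from the base axis. Payload 5.1 kg.
Tool frame: the origin (TCP) lies at the very end of the fingers, on their centre line; the grasp point (between the pads) lies r.grasp_offset behind it (r.grasp_offset is the distance from the TCP to the grasp point, in m); z points along the fingers, y is the line along which they close (so a half turn about z gives the same grasp; the last joint's range is limited). The gripper opens to 85 mm and grips with 20 to 120 N. Pads are 22 mm wide; open, the fingers measure 114 mm over their backs; the gripper's body (76 mm by 85 mm) begins 54 mm behind the grasp point. The pads swing forward as they close: fully open they stand 13 mm farther back than shut.
Start: joints at [1.099, 0.124, 1.65, -0, 1.367, -0.083], TCP at [0.246, 0.601, 0.231] pointing down, gripper open.
Joint ranges: [-2.61, 2.61], [-1.02, 2.33], [0.03, 2.71], [-1.35, 4.49], [0.32, 2.68], [-2.91, 2.91]. Speed limits (rad/s): [2.57, 2.57, 3.14, 3.14, 3.14, 3.14].

INTERFACE

Orientations are given as a unit quaternion [w, x, y, z].
In Python, from cell import r gives the robot as it stands.
- The arm moves only by the tool send_rows, never from a script. Its argument "increments" is a list that holds one entry, the list of rows, each a list of 7 numbers: the shift along the tool's x, y, z scaled (see below), then the turn, a rotation vector about the tool's x, y, z scaled (see below), then the opening, from 0 (shut) to 1 (fully open). A call has 1 to 5 rows; each row is the pose to reach, as a shift and turn from the pose commanded when the call began, along the tool's axes at that moment, turning the shorter way round; what a row does not reach only later rows make up. The controller multiplies each number of a shift by 0.3 m and each number of a turn by 2 pi rad. A row lasts 1/10 s, in which the tool goes at most 50 mm and 8.59 degrees, less where a joint would pass 70% of its speed; a pose out of reach is approached as far as the arm can. A call with a number of a shift or a turn outside -1 to 1 is refused whole. A call with a gripper value outside its range is refused whole. The fingers move at their own pace and stop on an object; "grip_force" is the grip in N (left out, the last holds). Time passes only in rows, so rows that repeat a pose let the fingers close. It gives the time, the measured TCP pose, the force, the opening and the grip force at its end, in the units of the state.
- r.sense(): the state, without advancing time (a new reading comes with each control period).
- r.get_image(name): name is "scene" or "top" or "wrist"; returns a dict with "image" (400x640x3 uint8, red, green, blue), "range_z" (400x640 float32, m along the optical axis (not along the pixel's ray), 0 where there is no reading), "camera_matrix" (3x3 intrinsics, pixels), "k1" (the pictures are not rectified: a ray, as slopes to the right and down, at radius r is drawn at 1 + k1 r^2 times it, then the intrinsics apply), "pose" (4x4, takes a point from camera to world coordinates). Camera axes: x right, y up, looking along -z (the intrinsics and any distortion apply to the point x, -y, -z); pixel columns grow to the right and rows downward; lengths in m; the calibration is good to about 2 mm. A picture is of the moment at which its call begins.
- r.hand_in(): hands the job in; it is judged then, once.
The state is a dict: "t": time; "joint_positions": joint angles; "qd": joint speeds; "effort": joint torques, N m; "position": TCP position; "eef_rot": TCP orientation; "force": force on the tool from outside, world axes, zero at the start; "moment": the same for the moment, N m; "opening": finger opening in m; "finger_force": force on a finger pad.
Only numpy, scipy, OpenCV 4.12 (cv2) and the standard library are available. Lean on these libraries where they do the work, as an engineer would, in place of code of your own. Each camera call takes 0.05 s, during which the arm holds its last target. There are 200 camera calls.

TASK

The capped sample tube is wedged fast in the aluminium clamp block, its collar caught under two stiff jaws, so a straight pull will not free it. Rock it over towards one jaw and then towards the other until both jaws have been pushed back, pull it straight up out of the block, and stand it in the empty steel cup. Leave the shorter tube in the other cup alone.

Things in the scene. Friction and masses are not known exactly. Their poses are not given: they have to be found in the camera images.
- tube_cap (a point): Centre of the wedged tube's grey cap (30 mm diameter, 42 mm tall); z points up the tube. White tube, loose, 0.06 kg, 120 mm tall, 24 mm diameter; flat foot 99 mm below this point; a collar 37 mm wide, 6 mm thick, lies 47 to 53 mm below it. Starts upright in the block, foot 4 mm above the worktop. Grip the cap from above, across the block's y.
- tube_block: Aluminium block fixed to the worktop, 136 mm along x, 80 along y, 74 tall; origin mid-underside on the tube's axis, z up. The tube's foot rests in a shallow seat. Black jaws 59 to 69 mm up, on the tube's -x and +x sides, overhang its collar by 5.5 mm. Leaning the tube 9 to 10 deg about its foot towards a jaw (cap centre 16 mm sideways) pushes that jaw about 8 mm back. Low side walls at y 26 to 32 mm.
- jaw_near (a joint): How far the jaw on the block's -x side has been pushed back, outwards along -x, in m: 0 at the start, end stop 0.009. Slides stiffly (about 8 N), stays where left. The tube comes out easily once both jaws are 0.007 or more back; one jaw alone is not enough.
- jaw_far (a joint): How far the jaw on the block's +x side has been pushed back, outwards along +x, in m; otherwise like jaw_near.
- sample_cup: The empty steel cup, loose, 0.35 kg, open on top: 62 mm tall, 68 mm wide at the mouth, a little narrower below, wall 4 mm. Origin mid-underside, z up; inner floor 5 mm above it.
- short_tube_cap (a point): Cap centre of a bystander to leave alone: a shorter tube (95 mm tall, no collar, cap 30 mm wide) standing in the other steel cup, which is like the empty one.
There are look-alikes about, which are no part of the job. What is shaped like the sample_cup but yellow is not meant.

How it is judged:
By the outcome, as a careful person would: the job done as asked, in the order asked, and still so for the second after the job is handed in, with the robot touching nothing.
It also fails if it takes over 48 s, if anything falls off the work surface, if the arm or the gripper's body presses on something with over 40 N, if the wrist force passes 120 N, or if a joint passes its speed limit or range.

## Working session

There is one attempt and no reset: what is moved stays moved. The work goes in short steps, Python scripts to look and compute and a tool call to move; the robot and the scene stay as the last step left them, time stands still between calls to the robot, and variables do not carry over. Pictures are saved under pics/ and viewed, at most 10 in all, crops included, and the job is handed in when it is done.

Besides the shell and the picture viewer there is one more tool, called as name([rows], argument=value, ...), one row to a line, values as JSON. send_rows: Moves the arm, as the interface text tells. Shifts and turns lie within -1 to 1; 1 stands for 0.3 m of shift or 2 pi rad of turn. Its arguments: {"type":"object","properties":{"increments":{"type":"array","items":{"type":"array","items":{"type":"array","items":{"type":"number"}}}},"grip_force":{"type":"number"}},"required":["increments"]}

```bash
mkdir -p pics; ls; cat > h.py <<'E'
import numpy as np, cv2
from cell import r
from scipy.spatial.transform import Rotation as R
def shot(n,f=None):
    d=r.get_image(n)
    if f: cv2.imwrite('pics/'+f,d['image'][:,:,::-1])
    return d
def slopes(d,u,v):
    K=d['camera_matrix'];p=np.array([(u-K[0,2])/K[0,0],(v-K[1,2])/K[1,1]])
    s=p.copy()
    for _ in range(20): s=p/(1+d['k1']*(s@s))
    return s
def ray(d,u,v):
    s=slopes(d,u,v);T=np.array(d['pose']);return T[:3,3],T[:3,:3]@np.array([s[0],-s[1],-1])
def plane(d,u,v,z):
    o,k=ray(d,u,v);return o+k*(z-o[2])/k[2]
def pt(d,u,v):
    o,k=ray(d,u,v);return o+k*d['range_z'][int(v),int(u)]
def cloud(d):
    K=d['camera_matrix'];v,u=np.mgrid[:400,:640]
    p=np.stack([(u-K[0,2])/K[0,0],(v-K[1,2])/K[1,1]],-1);s=p.copy()
    for _ in range(20): s=p/(1+d['k1']*(s**2).sum(-1,keepdims=True))
    k=np.stack([s[...,0],-s[...,1],-np.ones((400,640))],-1)
    T=np.array(d['pose']);return T[:3,3]+(k@T[:3,:3].T)*d['range_z'][...,None]
E
python3 - <<'E'
from h import *
a=shot('top','top0.png');b=shot('scene','scene0.png')
for d in(a,b):print(np.round(d['pose'],3).tolist(),d['camera_matrix'].tolist(),d['k1'])
print(r.sense(),r.grasp_offset)
E
```

```text
pics
[[-0.004, 0.985, -0.172, 0.307], [-1.0, -0.003, 0.004, 0.013], [0.003, 0.172, 0.985, 1.146], [0.0, 0.0, 0.0, 1.0]] [[456.7068823296042, 0.0, 316.99158498293366], [0.0, 456.7068823296042, 197.32955615528266], [0.0, 0.0, 1.0]] -0.062049607095880394
[[0.897, 0.295, -0.329, 0.186], [-0.442, 0.606, -0.662, -0.633], [0.004, 0.739, 0.673, 0.78], [0.0, 0.0, 0.0, 1.0]] [[460.65143683894246, 0.0, 320.04306375979564], [0.0, 460.65143683894246, 197.58532322704733], [0.0, 0.0, 1.0]] -0.07552956417083104
{'t': 0.1, 'joint_positions': array([ 1.09940236e+00,  1.24457922e-01,  1.65156508e+00,  1.61905464e-05,
        1.36748818e+00, -8.26086187e-02]), 'qd': array([-3.56642361e-04,  3.35499905e-04, -1.40773886e-03, -6.75678150e-04,
        1.65238876e-03,  6.59119871e-06]), 'effort': array([ 6.57819019e-04, -4.24932110e+01, -3.66653216e+01, -8.48477384e-05,
        3.93557901e-03, -2.91835761e-05]), 'position': array([0.24616503, 0.60097877, 0.23014792]), 'eef_rot': array([-2.69957805e-04,  1.93172205e-01,  9.81164399e-01, -9.20531344e-04]), 'force': array([ 0.08249794, -0.52590355,  0.18785235]), 'moment': array([ 0.00931884, -0.00849814, -0.04242709]), 'finger_force': 0.0, 'opening': 0.08555135104235934} 0.0187
```

View pics/top0.png

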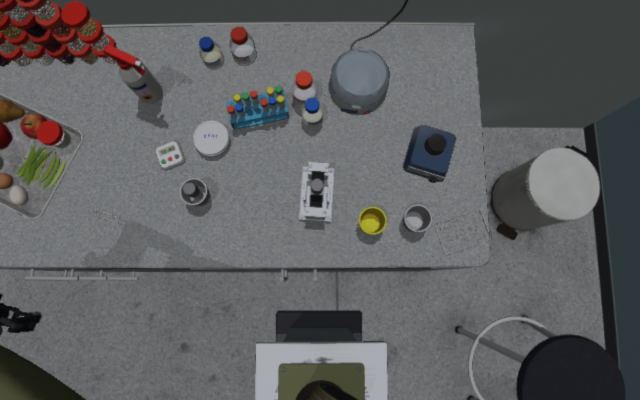

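View pics/scene0.png

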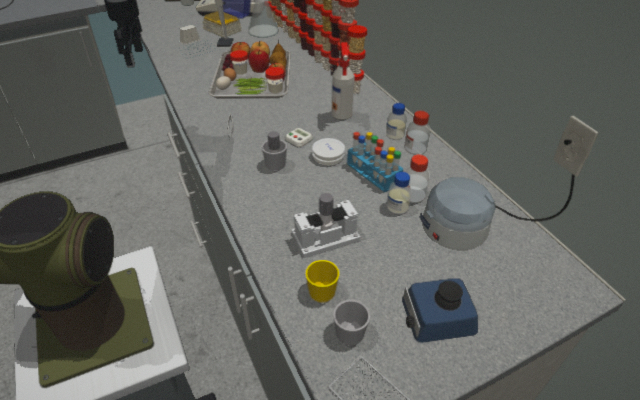

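Top view: the wedged tube's cap is at (317,185) in the white block. The steel cup at (417,219) is empty; the yellow cup at (372,221) is a look-alike. The bystander tube in the other cup is at (194,192). In the scene view they are at (326,204), (351,322), (322,281) and (274,150).

```bash
python3 - <<'E'
from h import *
a=shot('top');b=shot('scene')
c=cv2.resize(a['image'][150:250,290:450,::-1],None,fx=5,fy=5,interpolation=cv2.INTER_CUBIC);cv2.imwrite('pics/crop1.png',c)
c=cv2.resize(b['image'][180:360,280:400,::-1],None,fx=3.3,fy=3.3,interpolation=cv2.INTER_CUBIC);cv2.imwrite('pics/crop2.png',c)
for n,d in(('top',a),('scene',b)):
    P=cloud(d);
    def sel(x0,x1,y0,y1,z0,z1): 
        m=(P[...,0]>x0)&(P[...,0]<x1)&(P[...,1]>y0)&(P[...,1]<y1)&(P[...,2]>z0)&(P[...,2]<z1)&(d['range_z']>0);return P[m]
    q=pt(d,*((317,192) if n=='top' else (326,200)));print(n,'block',q)
    cap=sel(q[0]-.1,q[0]+.1,q[1]-.1,q[1]+.1,.125,.2)
    print('cap',len(cap),cap.mean(0),cap.min(0),cap.max(0))
    bl=sel(q[0]-.12,q[0]+.12,q[1]-.07,q[1]+.07,.05,.09)
    print('blk',len(bl),cv2.minAreaRect((bl[:,:2]*1000).astype(np.float32)),np.median(bl[:,2]))
    q=pt(d,*((417,219) if n=='top' else (351,315)));print('cupfloor',q)
    cu=sel(q[0]-.06,q[0]+.06,q[1]-.06,q[1]+.06,.052,.09)
    print('cup',len(cu),cv2.minEnclosingCircle((cu[:,:2]*1000).astype(np.float32)),cu[:,2].max())
    q=pt(d,*((194,186) if n=='top' else (273,140)));print('short',q)
    print('surf',[pt(d,*p)[2] for p in ([(280,180),(440,200)] if n=='top' else [(250,200),(390,300)])])
E
```

```text
top block [0.50053031 0.00921221 0.11345241]
cap 34 [0.5141775  0.01133992 0.12616998] [ 0.50029608 -0.00216761  0.12505378] [0.52623967 0.02285669 0.12872608]
blk 869 ((515.6554565429688, 11.35772705078125), (63.80200958251953, 132.698486328125), 86.46953582763672) 0.07065051160991964
cupfloor [ 0.45042851 -0.24298974  0.00675738]
cup 185 ((445.9190673828125, -232.30609130859375), 34.20204544067383) 0.06727144314967348
short [0.51812163 0.29701223 0.10141381]
surf [np.float64(0.0012024853971523974), np.float64(-0.002044199473087316)]
scene block [ 0.51367086 -0.00136421  0.12490036]
cap 53 [0.51826019 0.00624803 0.12583608] [ 0.50366141 -0.00672837  0.12500582] [0.53086298 0.01838063 0.12793224]
blk 1190 ((518.3139038085938, 6.1671295166015625), (65.90823364257812, 133.06541442871094), 84.47090911865234) 0.06992549416955984
cupfloor [ 0.46189238 -0.21373862  0.02157557]
cup 468 ((443.0920715332031, -210.36366271972656), 59.04323196411133) 0.0660932187310792
short [0.50988748 0.29297023 0.09254209]
surf [np.float64(0.000230617966792801), np.float64(-0.002247492686787478)]
```

View pics/crop1.png

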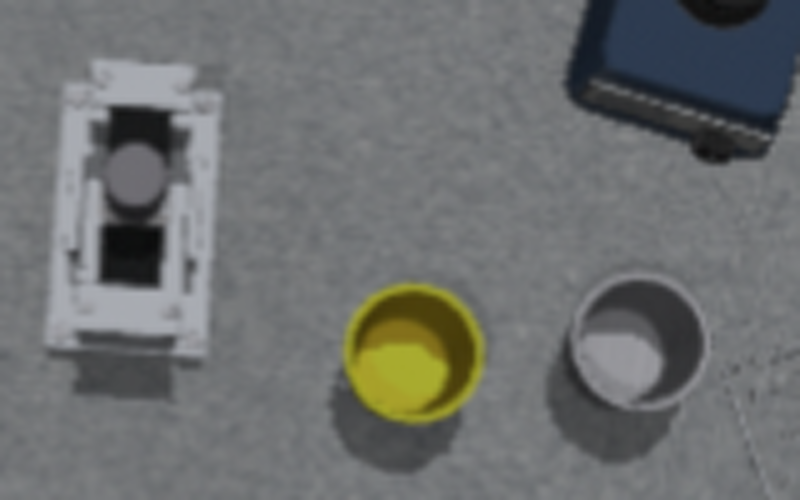

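View pics/crop2.png

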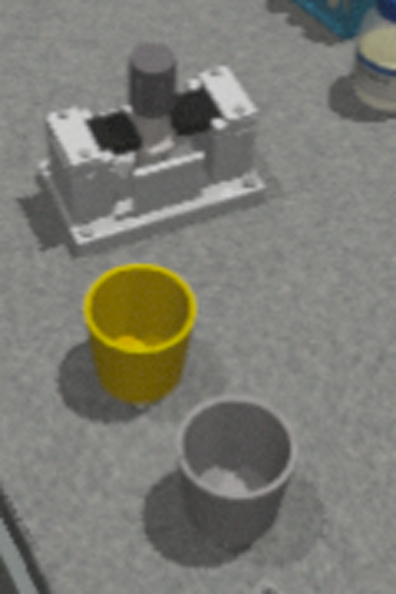

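Crops confirm it: grey-capped tube between two black jaws at crop (135,175), and the open grey steel cup at crop (640,342). The yellow one is rejected.

```bash
cat >> h.py <<'E'
def down(yaw):  # tool y along block y, tool x = -block x
    c,s=np.cos(yaw),np.sin(yaw);return np.array([[-c,-s,0],[-s,c,0],[0,0,-1.]])
def go(p,Rt):
    s=r.sense();q=s['eef_rot'];R0=R.from_quat([q[1],q[2],q[3],q[0]]).as_matrix()
    sh=R0.T@(np.array(p)-s['position'])/.3;w=R.from_matrix(R0.T@Rt).as_rotvec()/(2*np.pi)
    print('inc',np.round(sh,4),np.round(w,4),'pos',np.round(s['position'],4),'F',np.round(s['force'],1),'op',round(s['opening'],4),'t',s['t'])
E
python3 - <<'E'
from h import *
a=shot('top');b=shot('scene')
print(plane(a,418,218.4,.062), plane(a,317,185,.124),plane(b,280+236*.303,180+447*.303,.062))
go((.46,.009,.25),down(-.078))
E
```

```text
[ 0.444928   -0.23304407  0.062     ] [0.51481014 0.00918671 0.124     ] [ 0.44753863 -0.2373192   0.062     ]
inc [-1.4075 -1.557  -0.0627] [-0.0001 -0.     -0.0495] pos [0.2463 0.6013 0.2309] F [ 0.6 -0.6  0.7] op 0.0856 t 0.3
```

send_rows([
  [[-0.094,-0.104,-0.02,0,0,0,1],[-0.188,-0.208,-0.04,0,0,0,1],[-0.282,-0.312,-0.06,0,0,0,1],[-0.376,-0.416,-0.07,0,0,0,1],[-0.47,-0.52,-0.07,0,0,0,1]],
])

```text
t: 0.8
position: [0.3182, 0.4024, 0.2531]
eef_rot: [0.0, 0.193, 0.981, 0.001]
force: [0.3, 0.4, 0.5]
opening: 0.0852
finger_force: 0.0
```

send_rows([
  [[-0.094,-0.104,0,0,0,0,1],[-0.188,-0.208,0,0,0,0,1],[-0.282,-0.312,0,0,0,0,1],[-0.376,-0.416,0,0,0,0,1],[-0.47,-0.52,0,0,0,0,1]],
])

```text
t: 1.3
position: [0.3893, 0.2043, 0.2525]
eef_rot: [0.0, 0.193, 0.981, 0.0]
force: [0.4, -0.9, -0.3]
opening: 0.0854
finger_force: 0.0
```

send_rows([
  [[-0.094,-0.104,0,0,0,-0.015,1],[-0.188,-0.208,0,0,0,-0.03,1],[-0.282,-0.312,0,0,0,-0.0495,1],[-0.376,-0.416,0,0,0,-0.0495,1],[-0.47,-0.52,0,0,0,-0.0495,1]],
])

```text
t: 1.8
position: [0.4607, 0.0063, 0.2526]
eef_rot: [0.0, 0.039, 0.999, 0.0]
force: [0.4, 0.4, 0.3]
opening: 0.0855
finger_force: 0.0
```

```bash
python3 - <<'E'
from h import *
w=shot('wrist','w0.png')
print(np.round(w['pose'],3).tolist(),w['camera_matrix'][0,0])
go((.516,.009,.2),down(-.078))
E
```

```text
[[0.078, -0.957, -0.28, 0.389], [0.997, 0.075, 0.021, 0.012], [0.001, -0.281, 0.96, 0.395], [0.0, 0.0, 0.0, 1.0]] 331.1351079316016
inc [-0.1764  0.0404  0.1752] [-0.0007  0.0003 -0.0007] pos [0.4622 0.0015 0.2525] F [ 0.  -3.6  0.8] op 0.0855 t 1.85
```

View pics/w0.png

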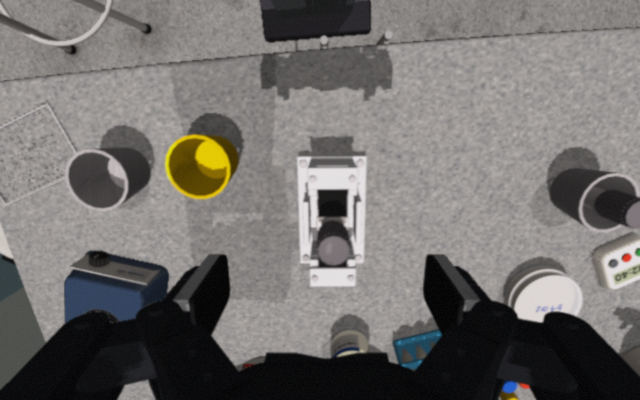

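The wrist view shows the block square to the gripper, cap top near (334,250), jaws at (333,204) and beneath the cap.

```bash
python3 - <<'E'
from h import *
w=shot('wrist');P=cloud(w)
m=(w['range_z']>0)&(P[...,2]>.112)&(P[...,2]<.13)&(abs(P[...,0]-.516)<.04)&(abs(P[...,1]-.009)<.04)
q=P[m];print(len(q),q.mean(0),cv2.minEnclosingCircle((q[:,:2]*1000).astype(np.float32)),np.percentile(q[:,2],[5,50,95]))
for lo,hi in((.066,.08),(.0,.02)):
  m=(w['range_z']>0)&(P[...,2]>lo)&(P[...,2]<hi)&(abs(P[...,0]-.516)<.09)&(abs(P[...,1]-.009)<.06)
  q=P[m]
  if lo>0: print(len(q),cv2.minAreaRect((q[:,:2]*1000).astype(np.float32)),np.median(q[:,2]))
g=w['image'].astype(int);mm=((g.min(-1)>150)&(np.arange(640)[None]>280)&(np.arange(640)[None]<390)&(np.arange(400)[:,None]>140)&(np.arange(400)[:,None]<300)&(P[...,2]>.066)).astype(np.uint8)
v,u=np.nonzero(mm);c=np.array([plane(w,a,b,.074)[:2] for a,b in zip(u,v)],np.float32)*1000
print(len(c),cv2.minAreaRect(c))
go((.516,.009,.2),down(-.078))
E
```

```text
931 [0.51330042 0.01028855 0.12221181] ((515.4008178710938, 10.155237197875977), 15.74833869934082) [0.1154195  0.12310867 0.1243549 ]
3261 ((515.3735961914062, 10.473775863647461), (50.04230880737305, 132.14796447753906), 85.88008880615234) 0.07264849964082642
2179 ((511.7499694824219, 15.335281372070312), (178.0503692626953, 91.2826919555664), 2.9441497325897217)
inc [-0.1802  0.0313  0.1747] [-0.0002  0.0001 -0.0009] pos [0.4613 0.0042 0.2524] F [-0.7  0.8  0.1] op 0.0854 t 1.9
```

send_rows([
  [[-0.1775,0.034,0,0,0,-0.001,1],[-0.1775,0.034,0.15,0,0,-0.001,1],[-0.1775,0.034,0.308,0,0,-0.001,1],[-0.1775,0.034,0.308,0,0,-0.001,1],[-0.1775,0.034,0.308,0,0,-0.001,1]],
])

```text
t: 2.4
position: [0.5137, 0.0146, 0.1598]
eef_rot: [-0.001, 0.035, 0.999, 0.0]
force: [0.6, -0.1, 0.5]
opening: 0.0852
finger_force: 0.0
```

```bash
python3 - <<'E'
from h import *
go((.5152,.0098,.088),down(-.072))
E
```

```text
inc [-0.0067 -0.0156  0.2392] [ 0.     -0.0003  0.0002] pos [0.5137 0.0146 0.1598] F [ 0.6 -0.1  0.5] op 0.0852 t 2.4
```

send_rows([
  [[-0.005,-0.012,0.08,0,0,0,1],[-0.005,-0.012,0.1,0,0,0,1],[-0.005,-0.012,0.1,0,0,0,1]],
])

```text
t: 2.7
position: [0.5161, 0.0105, 0.1315]
eef_rot: [0.001, 0.036, 0.999, 0.0]
force: [-0.1, -0.0, -0.8]
opening: 0.0853
finger_force: 0.0
```

```bash
python3 - <<'E'
from h import *
go((.5152,.0098,.088),down(-.072))
E
```

```text
inc [ 0.003  -0.0026  0.145 ] [0.     0.0003 0.0001] pos [0.5161 0.0105 0.1315] F [-0.1 -0.  -0.8] op 0.0853 t 2.7
```

send_rows([
  [[0.003,-0.0026,0.07,0,0,0,1],[0.003,-0.0026,0.145,0,0,0,1],[0.003,-0.0026,0.145,0,0,0,1],[0.003,-0.0026,0.145,0,0,0,0.5],[0.003,-0.0026,0.145,0,0,0,0.2]],
], grip_force=50)

```text
t: 3.2
position: [0.5161, 0.0096, 0.0888]
eef_rot: [0.002, 0.036, 0.999, -0.0]
force: [0.1, 0.7, 0.3]
opening: 0.0586
finger_force: 0.0
```

send_rows([
  [[0,0,0,0,0,0,0.2],[0,0,0,0,0,0,0.2],[0,0,0,0,0,0,0.2],[0,0,0,0,0,0,0.2],[0,0,0,0,0,0,0.2]],
])

```text
t: 3.7
position: [0.5157, 0.0096, 0.0879]
eef_rot: [0.001, 0.036, 0.999, -0.0]
force: [-0.6, -0.4, 6.2]
opening: 0.0294
finger_force: 49.2
```

```bash
python3 - <<'E'
from h import *
go((.5152,.0098,.088),down(-.072))
E
```

```text
inc [ 0.0017  0.0007 -0.0004] [-0.      0.0004  0.0001] pos [0.5157 0.0096 0.0879] F [-0.6 -0.4  6.2] op 0.0294 t 3.7
```

send_rows([
  [[0.01,0,0,0,-0.0056,0,0.2],[0.02,0,0,0,-0.0111,0,0.2],[0.03,0,0,0,-0.0167,0,0.2],[0.039,0,0,0,-0.0222,0,0.2],[0.049,0,0,0,-0.0275,0,0.2]],
], grip_force=70)

```text
t: 4.2
position: [0.5035, 0.0104, 0.0891]
eef_rot: [0.092, 0.036, 0.995, -0.003]
force: [6.8, -1.5, 2.4]
opening: 0.0284
finger_force: 69.1
```

send_rows([
  [[0,0,0,0,0,0,0.2],[0,0,0,0,0,0,0.2],[0,0,0,0,0,0,0.2]],
])

```text
t: 4.5
position: [0.5027, 0.0105, 0.0884]
eef_rot: [0.09, 0.036, 0.995, -0.003]
force: [6.0, -0.1, 1.2]
opening: 0.0287
finger_force: 69.1
```

```bash
python3 - <<'E'
from h import *
s=r.sense();q=s['eef_rot'];M=R.from_quat([q[1],q[2],q[3],q[0]]).as_matrix()
print('axis',M[:,2],s['position'],s['force'],s['moment'])
g=s['position']-M[:,2]*.0187;print('grasp',g,'tilt',np.degrees(np.arccos(-M[2,2])))
b=shot('scene');cv2.imwrite('pics/s1.png',cv2.resize(b['image'][185:260,280:370,::-1],None,fx=8,fy=8,interpolation=cv2.INTER_CUBIC))
E
```

```text
axis [ 0.17904627 -0.01273473 -0.98375823] [0.50274262 0.0104948  0.08841198] [ 6.02667474 -0.10926585  1.20042292] [-0.07376507 -1.15179491  0.01262619]
grasp [0.49939445 0.01073294 0.10680826] tilt 10.340554971082863
```

View pics/s1.png

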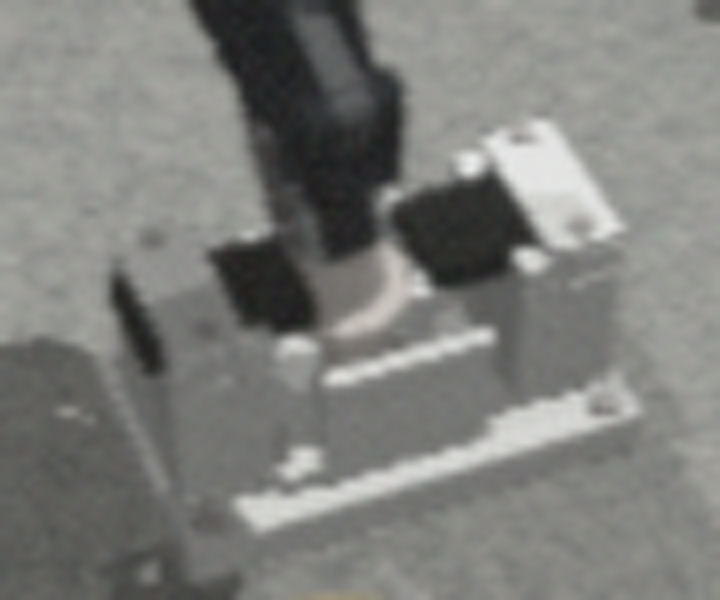

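The near jaw has emerged from the −x face (at 140,325 in the crop). I'll push slightly farther for margin, then rock to +x.

send_rows([
  [[0.003,0,0,0,-0.001,0,0.2],[0.005,0,0,0,-0.001,0,0.2],[0.005,0,0,0,-0.001,0,0.2]],
])

```text
t: 4.85
position: [0.5019, 0.0106, 0.0885]
eef_rot: [0.094, 0.036, 0.995, -0.003]
force: [7.8, -0.0, 0.7]
opening: 0.0288
finger_force: 69.1
```

```bash
python3 - <<'E'
from h import *
print(r.sense()['force'],r.sense()['moment'])
bx=np.array([np.cos(-.072),np.sin(-.072),0]);p0=np.array([.5154,.0098,.088])
D=down(-.072)
for th in(0,5,10.5):
    a=np.radians(th);Rt=D@R.from_rotvec([0,a,0]).as_matrix();go(p0+bx*.0845*np.sin(a),Rt)
E
```

```text
[ 7.79792195 -0.03052524  0.66508814] [-5.17069429e-02 -1.37988536e+00 -2.43706331e-04]
inc [-0.0441  0.0007  0.0101] [0.   0.03 0.  ] pos [0.5019 0.0106 0.0885] F [ 7.8 -0.   0.7] op 0.0288 t 4.85
inc [-0.0682  0.0007  0.0146] [0.     0.0438 0.    ] pos [0.5019 0.0106 0.0885] F [ 7.8 -0.   0.7] op 0.0288 t 4.85
inc [-0.0945  0.0007  0.0197] [0.     0.0591 0.    ] pos [0.5019 0.0106 0.0885] F [ 7.8 -0.   0.7] op 0.0288 t 4.85
```

send_rows([
  [[-0.022,0,0.005,0,0.015,0,0.2],[-0.045,0,0.01,0,0.03,0,0.2],[-0.057,0,0.0125,0,0.037,0,0.2],[-0.069,0,0.015,0,0.044,0,0.2],[-0.083,0,0.0175,0,0.052,0,0.2]],
])

```text
t: 5.35
position: [0.5256, 0.0088, 0.0885]
eef_rot: [-0.073, 0.036, 0.997, 0.002]
force: [-5.0, -0.1, 12.7]
opening: 0.0285
finger_force: 70.3
```

send_rows([
  [[-0.007,0,0.001,0,0.004,0,0.2],[-0.015,0,0.002,0,0.0085,0,0.2],[-0.02,0,0.002,0,0.0095,0,0.2],[-0.02,0,0.002,0,0.0095,0,0.2],[-0.02,0,0.002,0,0.0095,0,0.2]],
])

```text
t: 5.85
position: [0.5303, 0.0085, 0.0879]
eef_rot: [-0.104, 0.036, 0.994, 0.004]
force: [-6.2, -0.0, 19.6]
opening: 0.0288
finger_force: 70.8
```

```bash
python3 - <<'E'
from h import *
s=r.sense();q=s['eef_rot'];M=R.from_quat([q[1],q[2],q[3],q[0]]).as_matrix()
g=s['position']-M[:,2]*.0187;print('grasp',g,'tilt',np.degrees(np.arccos(-M[2,2])),s['force'],s['moment'])
b=shot('scene');cv2.imwrite('pics/s2.png',cv2.resize(b['image'][185:260,280:370,::-1],None,fx=8,fy=8,interpolation=cv2.INTER_CUBIC))
go((.5154,.0098,.088),down(-.072))
E
```

```text
grasp [0.53419989 0.00819488 0.10617022] tilt 11.937104070005367 [-6.20748791e+00 -7.72066444e-03  1.95937250e+01] [ 0.07009491  1.68524148 -0.02753423]
inc [0.049  0.0009 0.01  ] [-0.0001 -0.0331  0.0001] pos [0.5304 0.0085 0.0879] F [-6.   0.5 18.9] op 0.0283 t 5.9
```

View pics/s2.png

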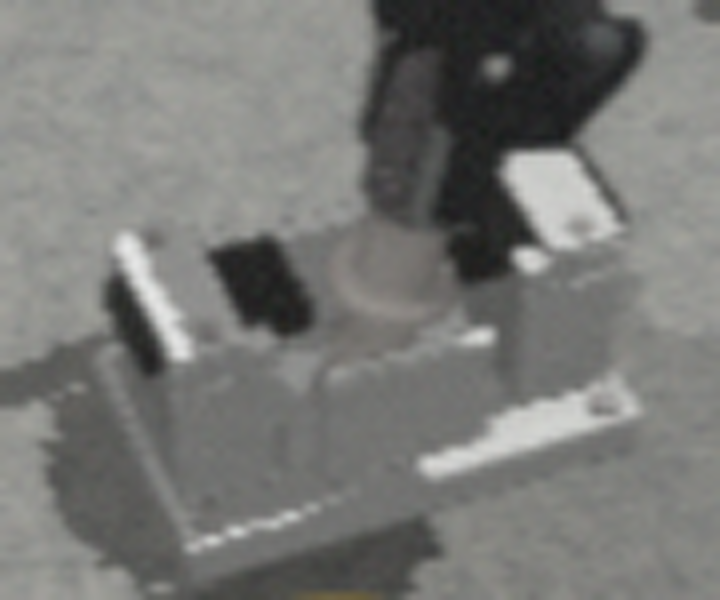

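Near jaw stays out (130,315); the gap between the near jaw and collar is open, and the far jaw is pushed back. Return upright, then pull.

send_rows([
  [[0.016,0,0.003,0,-0.011,0,0.2],[0.033,0,0.006,0,-0.022,0,0.2],[0.049,0.001,0.01,0,-0.033,0,0.2],[0.049,0.001,0.01,0,-0.033,0,0.2],[0.049,0.001,0.01,0,-0.033,0,0.2]],
])

```text
t: 6.4
position: [0.5145, 0.0097, 0.0879]
eef_rot: [-0.001, 0.036, 0.999, -0.0]
force: [-9.7, 0.2, 21.4]
opening: 0.0285
finger_force: 71.1
```

```bash
python3 - <<'E'
from h import *
go((.5154,.0098,.108),down(-.072))
P=cloud(d:=shot('top'))
# black jaws seen from above: extent along block x
g=d['image'].astype(int);bx=np.array([np.cos(-.072),np.sin(-.072)]);by=np.array([-bx[1],bx[0]])
v,u=np.nonzero(g.sum(-1)<90)
c=np.array([plane(d,a,b,.069)[:2] for a,b in zip(u,v) if 290<a<345 and 150<b<230])-[.5154,.0098]
x=c@bx;y=c@by;print(np.round(np.sort(x[abs(y)<.008])*1000).astype(int).tolist())
E
```

```text
inc [-0.0029  0.0004 -0.067 ] [-0.0001 -0.0002  0.0001] pos [0.5145 0.0097 0.0879] F [-9.7  0.2 21.4] op 0.0285 t 6.4
[-6, -5, -4, -4, -4, -4, -4, -2, -2, -2, -2, -1, -1, 0, 1, 1, 1, 1, 1, 1, 3, 3, 3, 3, 3, 4, 4, 5, 5, 6, 6, 6, 6, 6, 8, 8, 8, 8, 8, 8, 9, 13, 13, 13, 13, 13, 13, 14, 25, 25, 25, 25, 26, 26]
```

send_rows([
  [[-0.002,0,-0.01,0,0,0,0.2],[-0.002,0,-0.02,0,0,0,0.2],[-0.002,0,-0.03,0,0,0,0.2],[-0.002,0,-0.04,0,0,0,0.2],[-0.002,0,-0.05,0,0,0,0.2]],
])

```text
t: 6.95
position: [0.515, 0.01, 0.0988]
eef_rot: [-0.0, 0.036, 0.999, 0.0]
force: [0.5, 0.3, -1.1]
opening: 0.0282
finger_force: 69.1
```

Free: the force is only the tube's weight. Lift clear.

send_rows([
  [[0,0,-0.1,0,0,0,0.2],[0,0,-0.2,0,0,0,0.2],[0,0,-0.3,0,0,0,0.2],[0,0,-0.4,0,0,0,0.2],[0,0,-0.4,0,0,0,0.2]],
])

```text
t: 7.45
position: [0.5181, 0.0097, 0.2246]
eef_rot: [0.005, 0.036, 0.999, -0.0]
force: [0.6, 0.0, 0.1]
opening: 0.0285
finger_force: 69.0
```

```bash
python3 - <<'E'
from h import *
a=shot('top');b=shot('scene')
P=cloud(a)
m=(a['range_z']>0)&(abs(P[...,0]-.446)<.05)&(abs(P[...,1]+.233)<.05)&(P[...,2]>.055)&(P[...,2]<.075)
print(cv2.minEnclosingCircle((P[m][:,:2]*1000).astype(np.float32)),P[m].mean(0))
# rim by colour contour, plane z=.062
g=a['image'][195:245,395:440].astype(np.uint8)
go((.446,-.233,.23),down(-.072))
cv2.imwrite('pics/s3.png',cv2.resize(b['image'][110:260,250:400,::-1],None,fx=4,fy=4,interpolation=cv2.INTER_CUBIC))
E
```

```text
((445.99090576171875, -232.27420043945312), 33.86112976074219) [ 0.4473125  -0.23415329  0.06080771]
inc [ 0.1734 -0.8242 -0.0356] [-0.      0.0002  0.0001] pos [0.5156 0.0099 0.2194] F [-0.8 -0.5 -0.8] op 0.0283 t 7.55
```

View pics/s3.png

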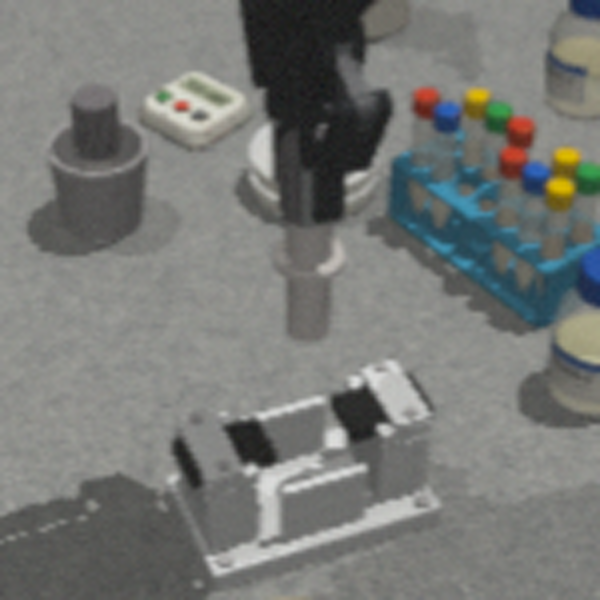

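The tube hangs upright in the grip, its foot near crop (308,338). Both jaws are back. Carry it to the cup.

send_rows([
  [[0.02,-0.08,-0.02,0,0,0,0.2],[0.045,-0.2,-0.036,0,0,0,0.2],[0.07,-0.33,-0.036,0,0,0,0.2],[0.1,-0.46,-0.036,0,0,0,0.2],[0.125,-0.59,-0.036,0,0,0,0.2]],
])

```text
t: 8.05
position: [0.4636, -0.1647, 0.2273]
eef_rot: [-0.002, 0.036, 0.999, 0.001]
force: [0.2, -0.0, 0.1]
opening: 0.0284
finger_force: 69.1
```

send_rows([
  [[0.02,-0.11,0,0,0,0,0.2],[0.04,-0.19,0,0,0,0,0.2],[0.048,-0.234,0,0,0,0,0.2],[0.048,-0.234,0,0,0,0,0.2],[0.048,-0.234,0,0,0,0,0.2]],
])

```text
t: 8.55
position: [0.4457, -0.2322, 0.2288]
eef_rot: [-0.001, 0.036, 0.999, 0.001]
force: [0.0, 0.2, -1.1]
opening: 0.0288
finger_force: 69.2
```

```bash
python3 - <<'E'
from h import *
b=shot('scene');w=shot('wrist')
go((.446,-.233,.1),down(-.072))
P=cloud(b);m=(b['range_z']>0)&(abs(P[...,0]-.446)<.03)&(abs(P[...,1]+.233)<.03)&(P[...,2]>.08)&(P[...,2]<.21)
q=P[m];print(np.percentile(q[:,2],[0,1,5]))
for lo in(.135,.15): 
    k=q[(q[:,2]>lo)&(q[:,2]<lo+.015)];print(k.mean(0))
cv2.imwrite('pics/s4.png',np.hstack([cv2.resize(b['image'][200:360,270:430,::-1],(400,400)),cv2.resize(w['image'][:,:,::-1],(400,400))]))
E
```

```text
inc [-1.000e-04 -4.200e-03  4.312e-01] [ 0.0001 -0.0001  0.0003] pos [ 0.4461 -0.2318  0.2294] F [-0.2  0.1 -0.6] op 0.0287 t 8.65
[0.1449134  0.14659089 0.15026394]
[ 0.44075423 -0.24040482  0.14794337]
[ 0.44189031 -0.24161809  0.15693531]
```

View pics/s4.png

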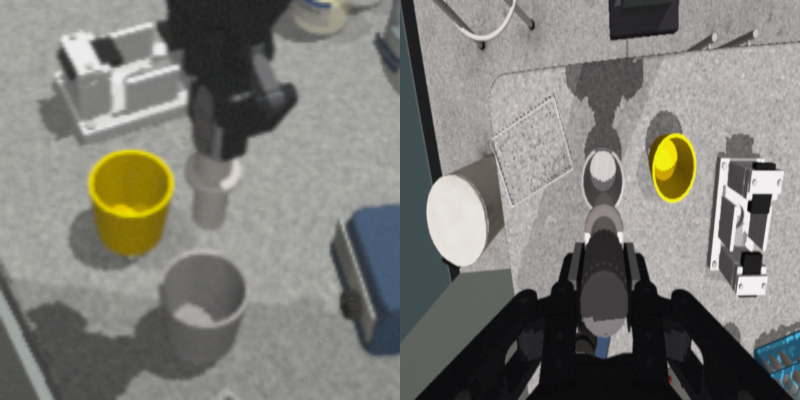

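Scene half: the tube hangs upright behind the cup mouth (left panel 210,200). The foot is about 84 mm below the TCP and the axis is over the cup. Lowering.

send_rows([
  [[0,-0.004,0.1,0,0,0,0.2],[0,-0.004,0.2,0,0,0,0.2],[0,-0.004,0.3,0,0,0,0.2],[0,-0.004,0.38,0,0,0,0.2],[0,-0.004,0.42,0,0,0,0.2]],
])

```text
t: 9.15
position: [0.4449, -0.2322, 0.1012]
eef_rot: [-0.002, 0.035, 0.999, 0.001]
force: [-0.9, 0.5, 0.1]
opening: 0.0284
finger_force: 69.2
```

send_rows([
  [[0,0,0.006,0,0,0,0.2],[0,0,0.012,0,0,0,0.2],[0,0,0.018,0,0,0,0.2],[0,0,0.024,0,0,0,0.2],[0,0,0.03,0,0,0,0.2]],
])

```text
t: 9.65
position: [0.4464, -0.2345, 0.0957]
eef_rot: [0.001, 0.036, 0.999, -0.0]
force: [0.9, 1.1, 0.1]
opening: 0.0284
finger_force: 69.2
```

send_rows([
  [[0,0,0.004,0,0,0,0.2],[0,0,0.008,0,0,0,0.2],[0,0,0.012,0,0,0,0.2],[0,0,0.012,0,0,0,0.2],[0,0,0.012,0,0,0,0.2]],
])

```text
t: 10.15
position: [0.4458, -0.2341, 0.0912]
eef_rot: [-0.0, 0.036, 0.999, 0.0]
force: [-1.0, -0.5, -1.4]
opening: 0.0283
finger_force: 69.2
```

send_rows([
  [[0,0,0.002,0,0,0,0.2],[0,0,0.004,0,0,0,0.2],[0,0,0.006,0,0,0,0.2],[0,0,0.006,0,0,0,0.2],[0,0,0.006,0,0,0,0.2]],
])

```text
t: 10.65
position: [0.4458, -0.2341, 0.0894]
eef_rot: [-0.0, 0.036, 0.999, 0.0]
force: [1.2, 0.7, -0.5]
opening: 0.0288
finger_force: 69.2
```

send_rows([
  [[0,0,0.003,0,0,0,0.2],[0,0,0.006,0,0,0,0.2],[0,0,0.008,0,0,0,0.2],[0,0,0.008,0,0,0,0.2],[0,0,0.008,0,0,0,0.2]],
])

```text
t: 11.15
position: [0.4465, -0.2344, 0.0889]
eef_rot: [0.0, 0.036, 0.999, -0.0]
force: [-2.6, 2.5, 8.9]
opening: 0.0286
finger_force: 70.1
```

Contact (9 N). Ease off and release.

send_rows([
  [[0,0,-0.003,0,0,0,0.33],[0,0,-0.003,0,0,0,0.4],[0,0,-0.003,0,0,0,0.5],[0,0,-0.003,0,0,0,0.6],[0,0,-0.003,0,0,0,0.7]],
], grip_force=20)

```text
t: 11.65
position: [0.4457, -0.234, 0.0876]
eef_rot: [-0.0, 0.036, 0.999, 0.0]
force: [-0.1, -0.1, -0.5]
opening: 0.0596
finger_force: 0.0
```

send_rows([
  [[0,0,0,0,0,0,0.9],[0,0,0,0,0,0,0.9],[0,0,-0.05,0,0,0,0.9],[0,0,-0.15,0,0,0,0.9],[0,0,-0.25,0,0,0,0.9]],
])

```text
t: 12.15
position: [0.4456, -0.234, 0.1643]
eef_rot: [-0.0, 0.036, 0.999, 0.0]
force: [1.2, -0.3, 0.6]
opening: 0.0768
finger_force: 0.0
```

send_rows([
  [[0,0,-0.15,0,0,0,0.9],[0,0,-0.3,0,0,0,0.9],[0,0,-0.3,0,0,0,0.9],[0,0,-0.3,0,0,0,0.9],[0,0,-0.3,0,0,0,0.9]],
])

```text
t: 12.65
position: [0.4453, -0.2338, 0.2523]
eef_rot: [-0.001, 0.036, 0.999, 0.0]
force: [-0.2, -0.2, -0.2]
opening: 0.0768
finger_force: 0.0
```

```bash
python3 - <<'E'
from h import *
b=shot('scene');w=shot('wrist')
P=cloud(b);m=(b['range_z']>0)&(abs(P[...,0]-.446)<.05)&(abs(P[...,1]+.233)<.05)&(P[...,2]>.09)&(P[...,2]<.15)
q=P[m];print(len(q),q[:,2].max(),q.mean(0),r.sense()['force'],r.sense()['opening'])
cv2.imwrite('pics/s5.png',np.hstack([cv2.resize(b['image'][180:360,250:430,::-1],(400,400)),cv2.resize(w['image'][:,:,::-1],(400,400))]))
E
```

```text
392 0.1279336450517956 [ 0.44380202 -0.24159277  0.11644052] [ 0.53759268 -0.25062957 -0.57929437] 0.07702283314159064
```

View pics/s5.png

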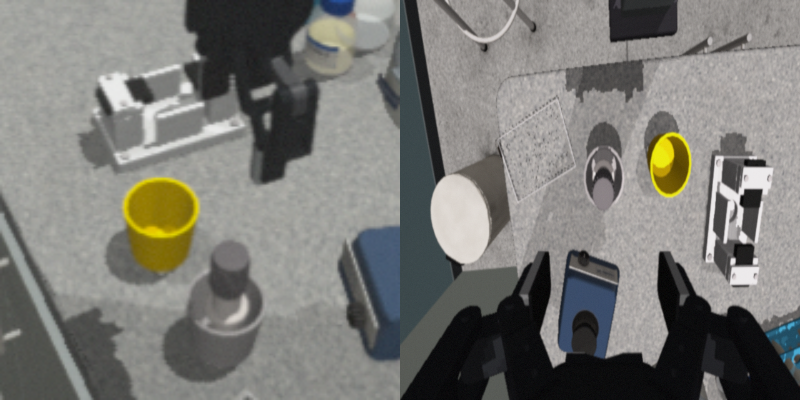

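The tube stands upright in the grey cup (left panel 230,290), the gripper is clear, and everything else is untouched.

```bash
python3 -c "
from cell import r
print(r.hand_in())"
```

```text
the job is handed in; nothing more can be done
None
```

I rocked the tube against both jaws until they were back, pulled it straight up out of the block, stood it upright in the empty steel cup, and handed the job in at about 13 s; the short tube was not touched.

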